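# Turn the test plate over with the lifter

### The arm

A 6-joint arm with a two-finger parallel gripper is mounted at the origin on a cart in front of the work surface, level with it; the furniture and walls round the work are solid. World frame = base frame: x ahead of the robot, y to its left, z up, the work surface at z = 0. Lengths are in mm, angles in rad, forces in N, time in s.
With the tool pointing down it reaches from about 375 to 925 mm from the base axis. Payload 5.7 kg.
Tool frame: the origin (TCP) lies on the front face of the gripper's body, between the roots of the fingers; the fingertips stand 73 mm ahead of it and the grasp point (between the pads) lies 54 mm ahead of it; x points along the fingers, z is the direction in which the jaws open and shut, and the axes are right-handed (so a half turn about x gives the same grasp; the last joint's range is limited). The gripper opens to 85 mm and grips with 20 to 120 N. Pads are 22 mm wide; open, the fingers measure 114 mm over their backs; the gripper's body (76 mm by 85 mm) begins 54 mm behind the grasp point. The pads swing forward as they close: fully open they stand 13 mm farther back than shut.
Start: joints at [1.18, 0.359, 1.51, -0, 1.272, -0.115], TCP at [163.387, 577.302, 303.867] pointing down, gripper open.
Joint ranges: [-2.97, 2.97], [-1.01, 2.36], [0.21, 2.38], [-0.96, 4.11], [0.2, 2.71], [-2.98, 2.98]. Speed limits (rad/s): [2.39, 2.39, 3.14, 3.14, 3.14, 3.14].

### API

Orientations are given as a rotation vector (axis times angle).
In Python, from plant import monitor, eyes, sign_off, outline_of gives the robot as it stands.
- The arm moves only by the shell command python3 -m creep 'ROWS' [FORCE]. ROWS is JSON, a list of rows, each a list of 7 numbers: the shift along the tool's x, y, z in m, then the turn, a rotation vector about the tool's x, y, z in degrees, then the opening in per cent of the stroke, from 0 (shut) to 100 (fully open). In form: [[tx, ty, tz, ax, ay, az, gripper], ...]. A call has 1 to 10 rows; each row is the pose to reach, as a shift and turn from the pose commanded when the call began, along the tool's axes at that moment; what a row does not reach only later rows make up. A row lasts 1/8 s, in which the tool goes at most 62.5 mm and 10.7 degrees, less where a joint would pass 70% of its speed; a pose out of reach is approached as far as the arm can. A call with a gripper value outside its range is refused whole. The fingers move at their own pace and stop on an object; FORCE is the grip in N (left out, the last holds). Time passes only in rows, so rows that repeat a pose let the fingers close. It gives the time, the measured TCP pose, the force and the opening at its end, in the units of the state.
- monitor.get_state(): the state, without advancing time (a new reading comes with each control period).
- eyes.camera(name): name is "side" or "top" or "wrist"; returns (picture, depth): 400x640x3 uint8, red, green, blue; 400x640 float32, mm along the optical axis (not along the pixel's ray), 0 where there is no reading.
- eyes.camera_params(name): a dict with "fx", "fy", "cx", "cy" (pixels), "camera_from_world" (4x4, takes a point from world to camera coordinates). Camera axes: x right, y down, z forward; pixel columns grow to the right and rows downward; lengths in mm; the calibration is good to about 2 mm. A picture is of the moment at which its call begins: read the wrist's pose just before it. camera_params takes no time and is no camera call; for the wrist camera it gives the pose at the moment of the call.
- sign_off(): hands the job in, once; it reports no verdict.
Trained networks look in the newest picture that a camera, given by its name, has taken for a name from the list of things; names that differ only in an ending like _2 or _b are one class to them, and where a whole thing is asked for, a point or a joint stands for the part that bears it (a point fixed in the world has none). Each returns a list of dicts, best first, with "conf" (0 to 1); they miss things now and then, are a little off and sometimes report something else, mostly with a low value. They report only what shows in the picture. A call takes as long as a camera call. They do not tell look-alikes from the thing itself.
- outline_of(name, camera): "mask" (400x640 bool, what is visible of it) and "position" ([column, row] in pixels, amid what is visible of it).
The state is a dict: "time_s": time; "q": joint angles; "joint_vel": joint speeds; "joint_torque": joint torques, N m; "ee_pos": TCP position; "eef_rot": TCP orientation; "force": force on the tool from outside, world axes, zero at the start; "ft_torque": the same for the moment, N m; "opening": opening from 0.0 (shut) to 1.0 (fully open).
Only numpy, scipy, OpenCV 4.12 (cv2) and the standard library are available. Lean on these libraries where they do the work, as an engineer would, in place of code of your own. Each camera call takes 0.05 s, during which the arm holds its last target. There are 200 camera calls.

### The job

Take the plate lifter and turn the test plate on the rack over: slide the blade under the plate, feeling its way along the floor of the rack, roll it with a wrist turn so that the plate tips over the step and lies on the upper bed with its white face down, then with the lifter push it gently and squarely home until it touches the fence. Touch the plate only with the lifter, never press hard on the plate or the rack, keep the plate on the rack, leave the other things alone, and at the end stand the lifter back on the bench clear of the rack.

Things in the scene. Friction and masses are not known exactly. Their poses are not given: they have to be found in the camera images.
- rack: Fixed aluminium turning rack, 6 mm base: lower bed right, raised upper bed left. Origin on the bench under the middle of the step face between the beds; x away from the robot along the step, y left, z up. Its frame (mm): base x -87 to 58, y -97 to 140, top z 6 (the floor); grey upper bed flat, top z 20, x -55 to 58, from the step face y 0 to y 140; stop bar behind the lower bed x 50 to 58, top z 18.
- rack_bed (a point): Point on the upper bed's top, rack frame x 0, y 66, z 20 mm. The adjustable fence (aluminium bar along rack x, 12 mm high, 13 thick, with two black thumbscrews) stands on the bed beyond the place where the plate lands. Its face is set anywhere from rack y 98 to 122; the state does not report it: feel for it. It holds firm. The plate is home when its long edge touches the fence.
- rack_channel (a point): Point on the rack's floor (z 6 mm), rack frame x -50, y -44: middle of the channel mouth. The channel is 64 mm wide, along x, between two black ribs (tops 5.5 mm above the floor, rack x -50 to 50, rack y -12 to 0 and -84 to -76) that carry the plate; before it lies 37 mm of bare floor. The blade slides in under the plate here, with 3 mm of play in height.
- plate: Rigid plate 90 (x) by 80 (y) by 6 mm, 0.1 to 0.2 kg, one face white enamel, the other bare steel. Starts on the ribs, white face up, 3 to 8 mm short of the step, which stands 8.5 mm above the rib tops. Origin at the centre of the bare steel face; z points through the plate to the white face (up at the start, down when turned over); x about along the rack's x.
- lifter: Plate lifter, 230 mm long, 0.14 kg: flat steel blade, cranked neck, wooden handle with a heel; stands by itself on blade and heel. Origin at the level of the blade's underside, under the grip; x to the tip, z up. Frame (mm): blade x 70 to 165, 40 wide, z 0 to 2.5; neck 14 wide, x 39 to 73, rising to the handle; handle x -65 to 40, 20 wide (y), z 25 to 43; heel x -65 to -55, z 0 to 27.
- lifter_grip (a point): Place to grip the handle: middle of its section, 34 mm above the lifter's origin, near the centre of mass.
- lifter_tip (a point): Middle of the blade's front edge, underside (lifter frame x 165, y 0, z 0 mm).
- loupe: bystander: a round loupe, black over clear, 42 mm across, 48 high, origin under its centre
- film_can: bystander: a film canister with a grey lid, 34 mm across, 51 high, origin under its centre
- lens_case: bystander: a round lens case with a black lid, 54 mm across, 42 high, origin under its centre
Not all that is in view belongs to the job. What is meant by the plate is not yellow, and is the smaller of those in its own colour.

How it is judged:
By the outcome, as a careful person would: the job done as asked, in the order asked, and still so for the second after the job is handed in, with the robot touching nothing.
It also fails if it takes over 67 s, if anything falls off the work surface, if the arm or the gripper's body presses on something with over 40 N, if the wrist force passes 120 N, or if a joint passes its speed limit or range.

## Working session

There is one attempt and no reset: what is moved stays moved. The work goes in short steps, Python scripts to look and compute and a shell command to move; the robot and the scene stay as the last step left them, time stands still between calls to the robot, and variables do not carry over. Pictures are saved under pics/ and viewed, about 8 in all and at most 12, crops included, and the job is handed in when it is done.

```bash
ls; mkdir -p pics; cat > h.py <<'E'
import numpy as np, cv2
from scipy.spatial.transform import Rotation as R
from plant import monitor, eyes, outline_of
def cam(n):
    p=eyes.camera_params(n); im,d=eyes.camera(n); return im,d,p
def px2w(p,u,v,d):
    u,v,d=map(np.asarray,(u,v,d))
    c=np.stack([(u-p['cx'])/p['fx']*d,(v-p['cy'])/p['fy']*d,d],-1)
    T=np.array(p['camera_from_world']); return (c-T[:3,3])@T[:3,:3]
def w2px(p,w):
    T=np.array(p['camera_from_world']); c=np.asarray(w)@T[:3,:3].T+T[:3,3]
    return np.stack([c[...,0]/c[...,2]*p['fx']+p['cx'],c[...,1]/c[...,2]*p['fy']+p['cy']],-1)
def save(im,f): cv2.imwrite('pics/'+f,im[...,::-1])
E
python3 - <<'E'
from h import *
s=monitor.get_state();print({k:np.round(v,3).tolist() for k,v in s.items()})
for n in('top','side'):
    im,d,p=cam(n); save(im,n+'1.png'); np.savez(n+'1.npz',im=im,d=d,T=p['camera_from_world'])
    print(n,p['fx'],np.round(np.linalg.inv(p['camera_from_world']),2).tolist())
    for t in('rack','plate','lifter','loupe','film_can','lens_case','rack_bed','rack_channel','lifter_grip','lifter_tip'):
        for o in outline_of(t,n)[:3]:
            m=o['mask']; dd=d*(m&(d>0)); v,u=np.nonzero(dd); w=np.median(px2w(p,u,v,d[v,u]),0) if len(u) else None
            print(n,t,round(o['conf'],2),np.round(o['position']),m.sum(),None if w is None else w.round())
E
```

```text
pics
{'time_s': 0.0, 'q': [1.18, 0.36, 1.511, -0.0, 1.273, -0.115], 'joint_vel': [-0.0, 0.0, -0.001, 0.001, -0.001, 0.001], 'joint_torque': [0.001, -52.763, -27.863, -0.0, 0.013, 0.0], 'ee_pos': [163.172, 576.801, 303.041], 'eef_rot': [-1.005, 1.329, 1.003], 'force': [-0.538, -0.293, -0.392], 'ft_torque': [0.018, -0.003, -0.006], 'opening': 1.0}
top 436.28729986283633 [[-0.06, -0.97, 0.22, 303.83], [-1.0, 0.06, -0.01, -93.71], [-0.01, -0.22, -0.98, 1237.44], [0.0, 0.0, 0.0, 1.0]]
top rack 0.77 [217. 209.] 3367 [558. 169.  17.]
top plate 0.8 [303. 205.] 856 [553. -72.   6.]
top plate 0.67 [250. 200.] 910 [575.  74.  17.]
top plate 0.64 [297. 268.] 1522 [383. -51.   8.]
top lifter 0.97 [346. 206.] 820 [ 545. -197.    5.]
top loupe 0.65 [298. 158.] 210 [691. -71.  44.]
top loupe 0.2 [347. 204.] 799 [ 552. -197.    5.]
top film_can 0.55 [437. 164.] 180 [ 643. -456.   48.]
top lens_case 0.85 [435. 205.] 327 [ 513. -440.   41.]
top rack_bed 0.65 [219. 212.] 3376 [557. 169.  17.]
top rack_channel 0.81 [220. 208.] 3469 [557. 167.  17.]
top lifter_grip 0.72 [348. 206.] 800 [ 545. -199.    5.]
[... 334 characters left out ...]
70.  20.]
side plate 0.67 [248. 221.] 1224 [384. -55.  10.]
side plate 0.56 [317. 217.] 644 [554. -76.   8.]
side lifter 0.89 [313. 245.] 942 [ 532. -198.    8.]
side lifter 0.45 [302. 166.] 2015 [563. 156.  19.]
side loupe 0.77 [362. 205.] 318 [695. -80.  37.]
side film_can 0.75 [392. 319.] 345 [ 643. -467.   44.]
side film_can 0.55 [364. 206.] 294 [694. -81.  39.]
side lens_case 0.92 [330. 324.] 618 [ 515. -455.   42.]
side rack_bed 0.85 [303. 165.] 1999 [562. 158.  20.]
side rack_bed 0.47 [365. 207.] 261 [695. -82.  43.]
side rack_channel 0.83 [301. 167.] 1971 [561. 158.  20.]
side lifter_grip 0.55 [305. 246.] 963 [ 506. -197.    8.]
side lifter_tip 0.8 [311. 247.] 821 [ 524. -199.   17.]
```

```bash
python3 - <<'E'
import cv2
a=cv2.imread('pics/top1.png')[130:310,170:470]; cv2.imwrite('pics/a.png',cv2.resize(a,None,fx=2.6,fy=2.6,interpolation=3))
E
```

```text
(no output)
```

View pics/a.png

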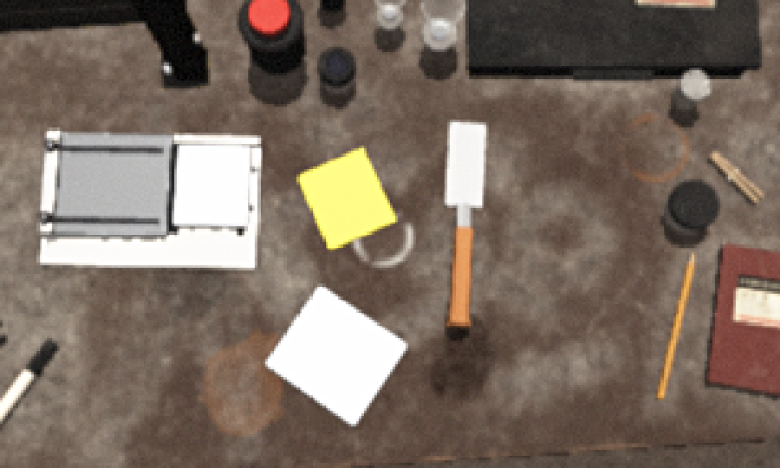

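The rack is at the left: white plate on its right bed at crop (210,185), grey upper bed at (110,185). The lifter is at (463,225) with its blade pointing away from the robot. The big white plate at (335,355) and the yellow one are decoys.

```bash
python3 - <<'E'
from h import *
s=monitor.get_state(); Rt=R.from_rotvec(s['eef_rot']).as_matrix(); print(Rt.round(3).tolist())
p=eyes.camera_params('wrist'); Ti=np.linalg.inv(p['camera_from_world'])
print('cam in tool',(Rt.T@(Ti[:3,3]-s['ee_pos'])).round(1),(Rt.T@Ti[:3,:3]).round(3).tolist(),p['fx'])
z=np.load('top1.npz');im=z['im'].astype(int);d=z['d'];p=eyes.camera_params('top')
def box(m,name):
    v,u=np.nonzero(m&(d>0)); w=px2w(p,u,v,d[v,u]); r=cv2.minAreaRect(w[:,:2].astype(np.float32)); print(name,len(u),r,np.median(w[:,2]))
    return w
import plant
hsv=cv2.cvtColor(z['im'],cv2.COLOR_RGB2HSV)
reg=np.zeros(d.shape,bool);reg[170:265,325:365]=1
org=reg&(hsv[...,1]>110)&(hsv[...,2]>120); w=box(org,'handle')
wh=reg&(z['im'].min(2)>180); w=box(wh,'blade')
reg[:]=0;reg[180:236,183:272]=1
box(reg&(z['im'].min(2)>110),'rack')
E
```

```text
[[-0.0, -0.962, 0.272], [-0.0, 0.272, 0.962], [-1.0, -0.0, -0.0]]
cam in tool [-68.7  77.9  -0.6] [[-0.0, -0.305, 0.952], [0.0, -0.952, -0.305], [1.0, 0.0, 0.0]] 283.20347428937555
handle 275 ((455.21270751953125, -190.6423797607422), (22.6310977935791, 102.14876556396484), 81.91633605957031) 42.26520497334998
blade 488 ((508.6236267089844, -171.29493713378906), (63.121585845947266, 266.1227722167969), 64.86029052734375) 2.3622477580201267
rack 4141 ((566.1779174804688, 148.5616912841797), (261.06549072265625, 163.0460662841797), 86.27096557617188) 16.741955062410018
```

```bash
cat >> h.py <<'E'
def down(yaw):  # tool x down, tool y = -lifter x(yaw)
    c,s=np.cos(yaw),np.sin(yaw); return np.array([[0,-c,-s],[0,-s,c],[-1,0,0]]) 
def row(pos,Rm,base=None):
    s=monitor.get_state(); p0,R0=(np.array(s['ee_pos']),R.from_rotvec(s['eef_rot']).as_matrix()) if base is None else base
    t=R0.T@(np.array(pos)-p0)/1000; a=R.from_matrix(R0.T@Rm).as_rotvec(degrees=True)
    return np.round(t,4).tolist()+np.round(a,2).tolist()
E
python3 - <<'E'
from h import *
print(np.linalg.det(down(0)),row([540,130,180],down(-.06)))
E
```

```text
1.0 [0.1239, -0.4842, -0.3278, -12.36, -0.01, 0.0]
```

```bash
python3 -m creep '[[0.12,-0.484,-0.328,-12.4,0,0,100],[0.12,-0.484,-0.328,-12.4,0,0,100],[0.12,-0.484,-0.328,-12.4,0,0,100],[0.12,-0.484,-0.328,-12.4,0,0,100],[0.12,-0.484,-0.328,-12.4,0,0,100],[0.12,-0.484,-0.328,-12.4,0,0,100],[0.12,-0.484,-0.328,-12.4,0,0,100],[0.12,-0.484,-0.328,-12.4,0,0,100],[0.12,-0.484,-0.328,-12.4,0,0,100],[0.12,-0.484,-0.328,-12.4,0,0,100]]'
python3 -m creep '[[0,0,0,0,0,0,100],[0,0,0,0,0,0,100]]'
python3 - <<'E'
from h import *
s=monitor.get_state();print(s['q'],s['ee_pos'],R.from_rotvec(s['eef_rot']).as_matrix().round(3).tolist())
im,d,p=cam('wrist'); save(im,'w1.png'); np.savez('w1.npz',im=im,d=d,**{k:np.array(v) for k,v in p.items()})
E
```

```text
time_s: 2.35
ee_pos: [541.8, 127.4, 183.4]
eef_rot: [-1.164, 1.237, 1.163]
force: [0.0, -0.1, -0.4]
opening: 1.0
time_s: 2.6
ee_pos: [539.2, 130.1, 183.8]
eef_rot: [-1.164, 1.238, 1.166]
force: [0.4, 0.3, -0.0]
opening: 1.002
[ 1.12157118e-01  4.32507438e-01  1.73824626e+00  3.35843156e-04
  9.71810557e-01 -1.39902998e+00] [539.19842065 130.14920307 183.80953154] [[-0.001, -0.998, 0.06], [0.0, 0.06, 0.998], [-1.0, 0.001, 0.0]]
```

View pics/w1.png

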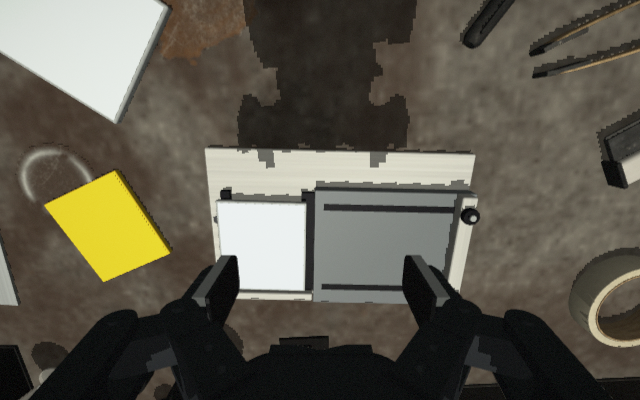

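The wrist view shows the base front edge running from (206,149) to (476,154), the white plate at (263,245), the step at column ~312 and the fence at column ~463 with its thumbscrew at (470,216). I'll get the rack pose from these edges.

```bash
cat >> h.py <<'E'
def ray(p,uv,z):
    a=px2w(p,*np.array(uv,float).T,np.full(len(uv),100.)); T=np.array(p['camera_from_world']); c=-T[:3,:3].T@T[:3,3]
    return c+(a-c)*((z-c[2])/(a[:,2]-c[2]))[:,None]
E
python3 - <<'E'
from h import *
z=np.load('w1.npz'); p={k:z[k] for k in('fx','fy','cx','cy','camera_from_world')}; g=cv2.GaussianBlur(z['im'],(3,3),0).astype(float); im=z['im'].astype(float).min(2)
def vedge(c,r0,r1,s):  # col c, strongest edge of sign s
    dd=np.diff(im[r0:r1,c])*s; return [c,r0+dd.argmax()+.5]
def hedge(r,c0,c1,s):
    dd=np.diff(im[r,c0:c1])*s; return [c0+dd.argmax()+.5,r]
def line(uv,zz,n):
    w=ray(p,uv,zz)[:,:2]; vx,vy,x,y=cv2.fitLine(w.astype(np.float32),cv2.DIST_HUBER,0,.5,.01).ravel(); print(n,'ang',round(np.degrees(np.arctan2(vy,vx)),2),'pt',round(float(x),1),round(float(y),1)); return np.array([x,y]),np.array([vx,vy])
front=line([vedge(c,140,162,1) for c in [*range(212,236,2),*range(415,470,3)]],6,'front x=-87')
left=line([hedge(r,195,216,1) for r in range(155,185,2)],6,'y=-97')
right=line([hedge(r,466,490,-1) for r in range(158,186,2)],6,'y=140')
bedf=line([vedge(c,180,200,-1) for c in range(330,445,4)],20,'bed x=-55')
pf=line([vedge(c,190,212,1) for c in range(235,295,3)],17.5,'plate front x')
pl=line([hedge(r,208,228,1) for r in range(208,250,3)],17.5,'plate right y')
pr=line([hedge(r,298,312,-1) for r in range(208,280,3)],17.5,'plate left y')
st=line([hedge(r,306,324,1) for r in range(200,285,3)],20,'step y=0')
fe=line([hedge(r,446,464,1) for r in range(225,280,3)],32,'fence?')
# depth profile along rack
d=z['d']
for c in(262,310,380,450,458,464,472): print(c,px2w(p,c,240,d[240,c]).round(1))
E
```

```text
front x=-87 ang 85.21 pt 494.5 159.8
y=-97 ang -4.79 pt 502.7 31.2
y=140 ang -4.55 pt 520.6 264.9
bed x=-55 ang 85.23 pt 520.0 175.4
plate front x ang 85.14 pt 532.5 82.0
plate right y ang -5.43 pt 554.0 31.5
plate left y ang -5.35 pt 573.1 113.7
step y=0 ang -4.63 pt 574.6 121.6
fence? ang -4.85 pt 581.8 241.9
262 [568.7  74.5  16.8]
310 [574.3 117.8  10.5]
380 [573.3 181.2  20.6]
450 [576.8 243.7  21.1]
458 [571.8 245.4  32. ]
464 [572.4 250.8  31.4]
472 [589.5 276.1  -1.8]
```

```bash
python3 - <<'E'
from h import *
z=np.load('w1.npz'); p={k:z[k] for k in('fx','fy','cx','cy','camera_from_world')}; im=z['im']; d=z['d']
ex=np.array([.99652,-.08333]);ey=np.array([.08333,.99652])
for c in(400,262):
  print(c)
  for r in range(144,214,2):
    w=px2w(p,c,r,d[r,c]); print(r,im[r,c],round(float(w[:2]@ex),1),round(float(w[:2]@ey),1),round(float(w[2]),1))
for r in range(280,312,2):
    w=px2w(p,350,r,d[r,350]); w2=px2w(p,262,r,d[r,262]);print(r,im[r,350],round(float(w[:2]@ex),1),round(float(w[2]),1),im[r,262],round(float(w2[:2]@ex),1),round(float(w2[2]),1))
E
```

```text
400
144 [47 43 35] 473.4 243.3 -1.9
146 [44 41 33] 475.1 243.5 -2.0
148 [88 79 67] 476.8 243.6 -1.6
150 [76 69 59] 478.7 244.1 -2.7
152 [115 114 105] 480.0 243.1 1.5
154 [215 214 198] 481.3 242.5 4.5
156 [214 213 196] 483.0 242.6 4.6
158 [219 217 201] 484.6 242.6 5.4
160 [217 215 199] 486.7 243.4 3.2
162 [219 219 201] 488.3 243.2 4.4
164 [216 214 198] 489.9 243.2 5.3
166 [216 215 198] 491.9 243.7 4.1
168 [221 220 205] 493.4 243.5 5.6
170 [218 217 200] 495.4 244.0 4.4
172 [215 214 197] 497.0 243.9 5.4
174 [216 213 198] 498.8 244.1 5.4
176 [217 215 199] 500.9 244.8 3.9
178 [220 219 203] 502.5 244.6 5.2
180 [220 219 203] 504.2 244.7 5.4
182 [220 219 203] 506.3 245.3 4.3
184 [112 110 102] 508.1 245.4 4.5
186 [111 111 102] 510.0 245.7 4.3
188 [80 81 76] 511.9 245.8 4.3
190 [45 48 45] 511.8 243.9 11.7
192 [87 90 87] 511.7 242.0 18.7
194 [134 138 133] 513.6 242.3 18.4
196 [134 138 133] 515.4 242.4 18.5
198 [132 136 131] 517.1 242.5 18.8
200 [132 138 133] 518.6 242.5 19.5
202 [131 137 132] 521.2 243.4 17.1
204 [132 136 132] 522.4 243.0 19.1
206 [29 27 29] 524.4 243.5 18.4
208 [36 36 38] 525.
[... 1390 characters left out ...]
 603.3 19.3 [235 240 239] 606.8 17.0
286 [38 39 39] 605.9 18.7 [235 240 239] 609.2 16.8
288 [36 36 36] 607.8 19.2 [228 233 231] 612.0 15.9
290 [101 104 102] 610.1 19.0 [86 87 81] 448.6 252.6
292 [130 135 130] 612.0 19.6 [103 104  96] 616.5 16.0
294 [132 134 131] 615.1 18.3 [206 204 189] 617.9 17.3
296 [129 133 130] 616.6 19.4 [218 216 200] 621.0 16.2
298 [131 134 131] 619.4 18.7 [198 196 182] 622.4 17.3
300 [130 133 129] 622.4 17.7 [88 78 67] 639.3 -2.1
302 [118 118 113] 623.3 19.6 [84 74 62] 641.4 -1.6
304 [90 80 68] 641.9 -1.9 [77 68 56] 643.7 -1.4
306 [91 80 69] 643.9 -1.1 [73 60 49] 645.9 -1.0
308 [91 81 70] 645.6 -0.2 [71 60 49] 649.0 -1.6
310 [87 77 64] 648.9 -1.1 [71 60 48] 650.9 -0.8
```

```bash
cat >> h.py <<'E'
YR=np.radians(-4.78); O=np.array([578.6,121.1]); EX=np.array([np.cos(YR),np.sin(YR)]); EY=np.array([-EX[1],EX[0]])
def rk(x,y): return O+x*EX+y*EY
def roll(Rm,ax,deg): return R.from_rotvec(np.radians(deg)*np.array([*ax,0])).as_matrix()@Rm
def log():
    import json; s=monitor.get_state(); open('log.jsonl','a').write(json.dumps([np.array(s[k]).tolist() for k in('q','ee_pos','eef_rot')])+'\n'); return s
E
python3 - <<'E'
from h import *
log(); print(row([440,0,280],roll(down(-.06),[1,0],-45)),row([440,0,280],roll(down(-.06),[1,0],-45)))
E
```

```text
[-0.096, 0.0912, -0.1361, 0.08, 44.93, -2.71] [-0.096, 0.0912, -0.1361, 0.08, 44.93, -2.71]
```

```bash
python3 -m creep '[[-0.096,0.091,-0.136,0,45,-2.7,100],[-0.096,0.091,-0.136,0,45,-2.7,100],[-0.096,0.091,-0.136,0,45,-2.7,100],[-0.096,0.091,-0.136,0,45,-2.7,100],[-0.096,0.091,-0.136,0,45,-2.7,100],[-0.096,0.091,-0.136,0,45,-2.7,100]]'
python3 - <<'E'
from h import *
import json
log()
L=[json.loads(l) for l in open('log.jsonl')]
L.append([[1.18,.36,1.511,0,1.273,-.115],[163.17,576.8,303.04],[-1.005,1.329,1.003]])
for l in L: print(np.round(l[0],3),np.round(l[1],1))
from scipy.optimize import least_squares
def rot(a,t): return R.from_euler(a,t).as_matrix()
def fk(q,P,s4=1,s6=1):
    d1,a1,a2,a3,d4,d6,lat,o6=P
    M=rot('z',q[0]); p=np.array([0,0,d1])+M@[a1,lat,0]
    M=M@rot('y',q[1]); p=p+M@[0,0,a2]
    M=M@rot('y',q[2]); p=p+M@[a3,0,d4]
    M=M@rot('z',s4*q[3])@rot('y',q[4]); p=p+M@[0,0,d6]
    M=M@rot('z',s6*q[5]+o6); T=np.stack([M[:,2],M[:,0],M[:,1]],1)
    return p,T
for s4 in(1,-1):
  for s6 in(1,-1):
   for o in(0,1.57,3.14,-1.57):
    def f(P):
        e=[(P-np.array([300,0,350,0,350,150,69,o]))*[.003]*7+[0]] if 0 else [(P[:7]-[300,0,350,0,350,150,69])*.003]
        for q,x,r in L:
            p,T=fk(q,P,s4,s6); e+=[p-x,100*(R.from_matrix(T.T@R.from_rotvec(r).as_matrix()).as_rotvec())]
        return np.concatenate(e)
    r=least_squares(f,[300,0,350,0,350,150,69,o]); 
    if r.cost<2000: print(s4,s6,r.cost,r.x.round(2))
E
```

```text
time_s: 3.4
ee_pos: [440.7, 0.8, 279.2]
eef_rot: [-1.722, 1.762, 0.673]
force: [-0.0, 0.2, -0.5]
opening: 0.999
[ 0.113  0.432  1.739  0.     0.972 -1.399] [539.  130.6 184. ]
[ 0.309  0.343  1.873 -0.77   1.313 -0.849] [440.7   0.8 279.2]
[ 1.18   0.36   1.511  0.     1.273 -0.115] [163.2 576.8 303. ]
1 1 0.5019296774786948 [ 2.6654e+02 -2.7000e-01  6.1071e+02  1.1170e+02  4.3376e+02  3.0009e+02
  6.8880e+01  1.5700e+00]
1 1 0.5019296774786945 [ 2.6654e+02 -2.7000e-01  6.1071e+02  1.1170e+02  4.3376e+02  3.0009e+02
  6.8880e+01  1.5700e+00]
1 1 0.5019296774786948 [ 2.6654e+02 -2.7000e-01  6.1071e+02  1.1170e+02  4.3376e+02  3.0009e+02
  6.8880e+01  1.5700e+00]
1 1 0.5019296774786947 [ 2.6654e+02 -2.7000e-01  6.1071e+02  1.1170e+02  4.3376e+02  3.0009e+02
  6.8880e+01  1.5700e+00]
```

```bash
cat >> h.py <<'E'
PK=[266.54,-.27,610.71,111.7,433.76,300.09,68.88]
QL=np.array([[-2.97,2.97],[-1.01,2.36],[.21,2.38],[-.96,4.11],[.2,2.71],[-2.98,2.98]])
def ik(p,T):
    d1,a1,a2,a3,d4,d6,lat=PK
    w=np.array(p)-d6*T[:,0]; r=np.hypot(w[0],w[1]); q1=np.arctan2(w[1],w[0])-np.arcsin(lat/r)
    X=np.sqrt(r*r-lat*lat)-a1; Z=w[2]-d1; L=np.hypot(a3,d4); g=np.arctan2(a3,d4); D=np.hypot(X,Z)
    c=(D*D-a2*a2-L*L)/(2*a2*L)
    if abs(c)>1: return None
    b=np.arccos(c); q3=b-g; q2=np.arctan2(X,Z)-np.arctan2(L*np.sin(b),a2+L*np.cos(b))
    M=R.from_euler('z',q1).as_matrix()@R.from_euler('y',q2+q3).as_matrix()
    N=M.T@np.stack([T[:,1],T[:,2],T[:,0]],1)
    q4,q5,q6=R.from_matrix(N).as_euler('ZYZ'); q6-=1.57
    wr=lambda a:(a+np.pi)%(2*np.pi)-np.pi
    q4=(q4+.96)%(2*np.pi)-.96
    return np.array([q1,q2,q3,q4,q5,wr(q6)]),w
def pose(lift_o,yaw,th,beta,gx,flip,lat0=0):
    "lifter origin (world), yaw, roll th about -x (deg), tool pitched beta (deg) fwd, grip at lifter x gx -> tcp,T"
    L=R.from_euler('z',yaw).as_matrix()@R.from_euler('x',-th,degrees=True).as_matrix()
    b=np.radians(beta); x=np.array([np.sin(b),0,-np.cos(b)]); z=np.array([0,1.,0])*(-1 if flip else 1); y=np.cross(z,x)
    T=L@np.stack([x,y,z],1); g=np.array(lift_o)+L@np.array([gx,lat0,34]); return g-54*T[:,0],T
def blade(th,s,Py=None,Pz=11.5,gap=0):
    "lifter origin in rack y,z: blade centre at dist s up the plate from its lower corner P"
    t=np.radians(th); Py=-6*np.sin(t) if Py is None else Py
    u=np.array([-np.cos(t),np.sin(t)]); n=np.array([np.sin(t),np.cos(t)])
    return np.array([Py,Pz])+s*u-(2.5+gap)*n
def lo(x,yz): return np.array([*rk(x,yz[0]),yz[1]])
E
python3 - <<'E'
from h import *
import json
for l in open('log.jsonl'):
    q,x,r=json.loads(l); print(np.round(q,3),ik(x,R.from_rotvec(r).as_matrix())[0].round(3))
for flip in(0,1):
  for beta in(0,30,45,60,70):
    print('flip',flip,'beta',beta)
    for th in(0,30,60,75,90,105):
        s=38+ (20 if th>60 else 0); o=lo(-125,blade(th,s,Py=-7*(th<45)-6*(th>=45)))
        k=ik(*pose(o,YR,th,beta,-12,flip))
        if k is None: print(th,None);continue
        q,w=k; print(th,q.round(2),'wc',w.round(),'OK' if ((q>QL[:,0])&(q<QL[:,1])).all() else 'BAD')
E
```

```text
[ 0.113  0.432  1.739  0.     0.972 -1.399] [ 0.113  0.432  1.739  0.     0.972 -1.398]
[ 0.309  0.343  1.873 -0.77   1.313 -0.849] [ 0.309  0.343  1.873 -0.77   1.313 -0.849]
flip 0 beta 0
0 [ 0.04  0.47  2.04  0.    0.64 -1.44] wc [438.  88. 397.] OK
30 [ 0.43  0.6   1.86 -0.53  1.03 -0.7 ] wc [455. 285. 364.] OK
60 [ 0.65  0.89  1.62 -0.7   1.51 -0.46] wc [468. 440. 237.] OK
75 [ 0.7   1.02  1.53 -0.77  1.74 -0.42] wc [471. 483. 167.] OK
90 [ 0.72  1.18  1.42 -0.84  1.95 -0.39] wc [474. 511.  70.] OK
105 [ 0.73  1.34  1.32 -0.93  2.15 -0.39] wc [474. 513. -32.] OK
flip 0 beta 30
0 [0.13 0.52 2.44 3.45 0.35 1.46] wc [262. 102. 350.] BAD
30 [0.61 0.6  2.2  4.93 0.73 0.2 ] wc [276. 276. 323.] BAD
60 [ 0.83  0.87  1.95  5.16  1.25 -0.04] wc [288. 414. 213.] BAD
75 [ 0.87  0.99  1.85  5.17  1.47 -0.14] wc [291. 452. 155.] BAD
90 [ 0.9   1.15  1.74  5.16  1.68 -0.23] wc [293. 478.  70.] BAD
105 [ 0.9   1.3   1.65  5.11  1.87 -0.31] wc [294. 482. -20.] BAD
flip 0 beta 45
0 [0.2  0.88 2.64 3.36 1.15 1.69] wc [189. 109. 293.] BAD
30 [0.69 0.76 2.36 4.39 0.9  0.86] wc [201. 254. 275.] BAD
6
[... 2261 characters left out ...]
.11  1.34 -1.77] wc [142. 222. 211.] BAD
60 [ 0.93  1.09  2.27  4.56  1.34 -2.46] wc [149. 313. 149.] BAD
75 [ 0.96  1.13  2.19  4.67  1.45 -2.73] wc [152. 338. 121.] BAD
90 [ 0.99  1.22  2.1   4.74  1.57 -2.96] wc [153. 360.  70.] BAD
105 [1.   1.33 2.03 4.76 1.69 3.13] wc [154. 368.  14.] BAD
flip 1 beta 70
0 [ 0.37  1.88  2.77  3.95  2.53 -0.7 ] wc [107. 115. 164.] BAD
30 [ 0.74  1.35  2.55  4.09  1.71 -1.5 ] wc [114. 197. 163.] BAD
60 [ 0.91  1.25  2.36  4.4   1.54 -2.19] wc [119. 267. 121.] BAD
75 [ 0.95  1.25  2.3   4.49  1.57 -2.49] wc [121. 286. 107.] BAD
90 [ 0.98  1.3   2.22  4.56  1.63 -2.76] wc [123. 306.  70.] BAD
105 [ 0.99  1.37  2.16  4.6   1.71 -3.01] wc [124. 316.  28.] BAD
```

```bash
python3 - <<'E'
from h import *
print(row([490,-192,190],down(-.13)))
E
```

```text
[0.1994, -0.0532, -0.0705, 4.01, -44.75, 4.23]
```

```bash
python3 -m creep '[[0.199,-0.053,-0.07,4,-44.75,4.2,100],[0.199,-0.053,-0.07,4,-44.75,4.2,100],[0.199,-0.053,-0.07,4,-44.75,4.2,100],[0.199,-0.053,-0.07,4,-44.75,4.2,100],[0.199,-0.053,-0.07,4,-44.75,4.2,100],[0.199,-0.053,-0.07,4,-44.75,4.2,100],[0.199,-0.053,-0.07,4,-44.75,4.2,100]]'
python3 - <<'E'
from h import *
s=log(); im,d,p=cam('wrist'); save(im,'w2.png')
hsv=cv2.cvtColor(im,cv2.COLOR_RGB2HSV)
m=((hsv[...,0]<22)&(hsv[...,1]>110)&(hsv[...,2]>90)).astype(np.uint8); n,lab,st,_=cv2.connectedComponentsWithStats(m); i=1+st[1:,4].argmax(); m=lab==i; print(st[i])
v,u=np.nonzero(m); w=ray(p,np.stack([u,v],1),43.); wd=px2w(p,u,v,d[v,u]); top=wd[:,2]>36; print('z',np.median(wd[top,2]))
w=w[top][:,:2].astype(np.float32); r=cv2.minAreaRect(w); vx,vy,x,y=cv2.fitLine(w,cv2.DIST_HUBER,0,.1,.01).ravel(); print(r,np.degrees(np.arctan2(vy,vx)),x,y)
# blade
m=((im.min(2)>150)&(np.abs(d-np.median(d[d>0]))<400)).astype(np.uint8); 
for o in outline_of('lifter','wrist')[:1]:
    b=o['mask']&(m>0); v,u=np.nonzero(b); w=ray(p,np.stack([u,v],1),2.5)[:,:2].astype(np.float32); print(o['conf'],len(u),cv2.minAreaRect(w) if len(u) else None)
E
```

```text
time_s: 4.28
ee_pos: [489.4, -192.7, 191.3]
eef_rot: [-1.115, 1.27, 1.108]
force: [-0.0, -0.8, -0.5]
opening: 0.999
[  35   19   25  181 2075]
z 259.85015808470206
((385.9648742675781, -380.7995300292969), (5.7230401039123535, 101.35960388183594), 65.64605712890625) -22.98523 378.38638 -378.64786
0.66 2956 ((578.123046875, -207.32997131347656), (39.3057746887207, 107.33451080322266), 82.0029525756836)
```

View pics/w2.png

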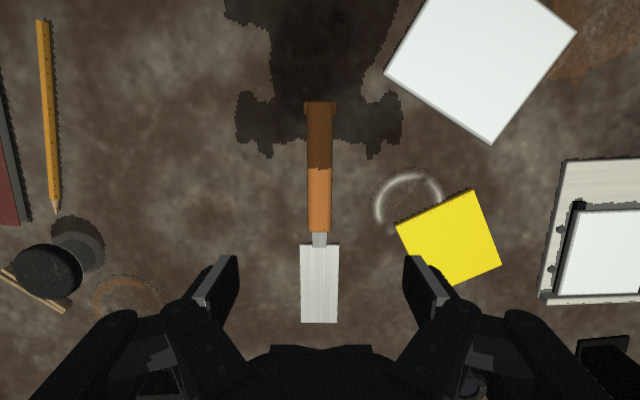

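The lifter handle spans (306–333, 102) to (308–331, 233) and the blade spans cols 300–339, rows 243–323. It lines up with the tool. My colour mask picked the pencil instead, so I'm recomputing.

```bash
python3 - <<'E'
from h import *
p=eyes.camera_params('wrist'); im=cv2.imread('pics/w2.png')[...,::-1]
hsv=cv2.cvtColor(np.ascontiguousarray(im),cv2.COLOR_RGB2HSV); m=(hsv[...,0]<22)&(hsv[...,1]>130); m[:,:295]=0;m[:,345:]=0;m[:95]=0;m[245:]=0
cs=[];
for r in range(110,230,4):
    c=np.nonzero(m[r])[0]
    if len(c)>15: cs.append([(c.min()+c.max())/2,r])
w=ray(p,cs,43.)[:,:2]; f=np.polyfit(w[:,0],w[:,1],1); print('yaw',np.degrees(np.arctan(f[0])),'std',np.std(w[:,1]-np.polyval(f,w[:,0])))
print('ends',ray(p,[[320,101.5],[319.5,233]],43.).round(1), 'blade',ray(p,[[300.5,323],[338.5,323],[300,243],[339,243]],2.5).round(1))
yaw=np.arctan(f[0]); e=ray(p,[[319.5,233],[319.5,323]],np.array(43.)); 
f1=ray(p,[[319.5,233]],43.)[0,:2]; t=ray(p,[[319.5,323]],2.5)[0,:2]; h=ray(p,[[320,101.5]],43.)[0,:2]; ex=np.array([np.cos(yaw),np.sin(yaw)])
print('origins',f1-40*ex,t-165*ex,h+65*ex)
o=(f1-40*ex+t-165*ex)/2; o=np.array([o[0],np.polyval(f,o[0])]); print(o)
print('pre',row([*o,92],down(yaw)),yaw)
E
```

```text
yaw -7.785439026765926 std 0.16380143383712578
ends [[ 405.1 -181.9   43. ]
 [ 507.4 -195.7   43. ]] blade [[ 630.  -233.3    2.5]
 [ 635.4 -191.6    2.5]
 [ 533.5 -219.1    2.5]
 [ 538.5 -180.4    2.5]]
origins [ 467.76232015 -190.29909862] [ 469.21828921 -190.09605499] [ 469.5233687  -190.70289985]
[ 468.49030468 -190.9255818 ]
pre [0.0993, 0.0212, -0.0017, 0.34, -0.18, 0.15] -0.13588154473032835
```

```bash
python3 -m creep '[[0.05,0.021,-0.002,0.3,0,0,100],[0.095,0.021,-0.002,0.3,0,0,100],[0.1035,0.021,-0.002,0.3,0,0,100],[0.1035,0.021,-0.002,0.3,0,0,100],[0.1035,0.021,-0.002,0.3,0,0,0],[0.1035,0.021,-0.002,0.3,0,0,0],[0.1035,0.021,-0.002,0.3,0,0,0],[0.1035,0.021,-0.002,0.3,0,0,0],[0.1035,0.021,-0.002,0.3,0,0,0],[0.1035,0.021,-0.002,0.3,0,0,0]]' 100
python3 - <<'E'
from h import *
s=log();print(s['ee_pos'],s['eef_rot'],s['force'],s['opening'],s['ft_torque'])
print(row([440,-80,190],down(YR)))
E
```

```text
time_s: 5.62
ee_pos: [469.1, -192.6, 88.3]
eef_rot: [-1.111, 1.271, 1.104]
force: [-0.6, 1.3, 7.2]
opening: 0.214
[ 469.07112662 -192.58587474   88.30480755] [-1.11103811  1.27074925  1.10390031] [-0.5539957   1.32431479  7.20141705] 0.21416301338020727 [0.14034894 0.09989154 0.06738177]
[-0.1021, 0.0439, 0.1073, -3.08, -0.16, 0.19]
```

```bash
python3 - <<'E'
from h import *
for x in(-235,-225,-219,-213):
    o=lo(x,(-46,8)); p,T=pose(o,YR,0,0,0,0); q,w=ik(p,T); print(x,p.round(1),q.round(3))
print(row([*rk(-219,-46),88.3+50],down(YR)))
E
```

```text
-235 [340.6  94.8  96. ] [ 0.076  0.396  2.242  0.     0.503 -1.411]
-225 [350.5  94.   96. ] [ 0.071  0.403  2.222  0.     0.517 -1.416]
-219 [356.5  93.5  96. ] [ 0.069  0.407  2.21   0.     0.525 -1.418]
-213 [362.5  93.   96. ] [ 0.066  0.411  2.198  0.     0.533 -1.421]
[-0.0512, 0.1505, 0.2679, -3.08, -0.16, 0.19]
```

```bash
python3 -m creep '[[-0.05,0,0,0,0,0,0],[-0.051,0.03,0.05,-3.1,0,0,0],[-0.051,0.07,0.107,-3.1,0,0,0],[-0.051,0.107,0.161,-3.1,0,0,0],[-0.051,0.14,0.214,-3.1,0,0,0],[-0.031,0.159,0.268,-3.1,0,0,0],[-0.031,0.159,0.268,-3.1,0,0,0],[-0.031,0.159,0.268,-3.1,0,0,0]]'
python3 - <<'E'
from h import *
s=log();print(s['ee_pos'],s['force'],s['ft_torque'],row([*rk(-228,-46),s['ee_pos'][2]],down(YR)))
im,d,p=cam('wrist'); save(im,'w3.png'); np.savez('w3.npz',im=im,d=d,**{k:np.array(v) for k,v in p.items()})
E
```

```text
time_s: 6.62
ee_pos: [348.0, 95.2, 117.6]
eef_rot: [-1.152, 1.247, 1.146]
force: [0.0, 0.6, -1.3]
opening: 0.213
[347.95655649  95.24160984 117.55544479] [ 0.04897615  0.57429557 -1.30919574] [ 0.0273377  -0.00260327  0.03103686] [0.0, 0.0003, -0.001, 0.14, -0.15, 0.14]
```

View pics/w3.png

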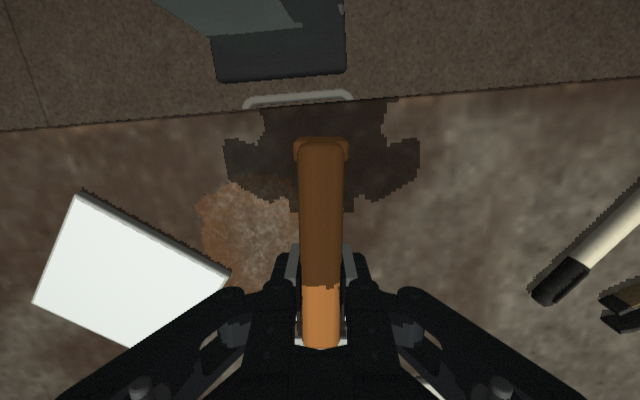

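```bash
python3 -m creep '[[0.01,0,-0.001,0,0,0,0],[0.0205,0,-0.001,0,0,0,0],[0.0205,0,-0.001,0,0,0,0],[0.0205,0,-0.001,0,0,0,0]]'
for i in 1; do python3 -m creep '[[0.0005,0,0,0,0,0,0],[0.001,0,0,0,0,0,0],[0.001,0,0,0,0,0,0]]'; python3 -m creep '[[0.0005,0,0,0,0,0,0],[0.0005,0,0,0,0,0,0],[0.0005,0,0,0,0,0,0]]'; done
python3 - <<'E'
from h import *
s=log();print(s['ee_pos'],s['force'],s['ft_torque'])
im,d,p=cam('side'); save(im,'s2.png'); im,d,p=cam('top'); save(im,'t2.png')
a=cv2.resize(cv2.imread('pics/s2.png')[120:240,200:400],None,fx=4,fy=4,interpolation=3)[:, :]; b=cv2.resize(cv2.imread('pics/t2.png')[165:260,180:290],None,fx=4,fy=4,interpolation=3)
cv2.imwrite('pics/s2c.png',a); cv2.imwrite('pics/t2c.png',b)
E
```

```text
time_s: 7.18
ee_pos: [347.8, 93.5, 96.9]
eef_rot: [-1.15, 1.249, 1.145]
force: [0.2, -0.1, -1.2]
opening: 0.216
time_s: 7.55
ee_pos: [348.0, 93.9, 96.2]
eef_rot: [-1.151, 1.247, 1.145]
force: [-0.4, 0.4, -2.3]
opening: 0.214
time_s: 7.92
ee_pos: [347.9, 93.9, 95.6]
eef_rot: [-1.151, 1.248, 1.145]
force: [0.6, 0.2, -1.0]
opening: 0.215
[347.89385236  93.86189775  95.58049681] [ 0.61421037  0.15808625 -1.04446709] [-0.01710468  0.04647851  0.00519575]
```

View pics/s2c.png

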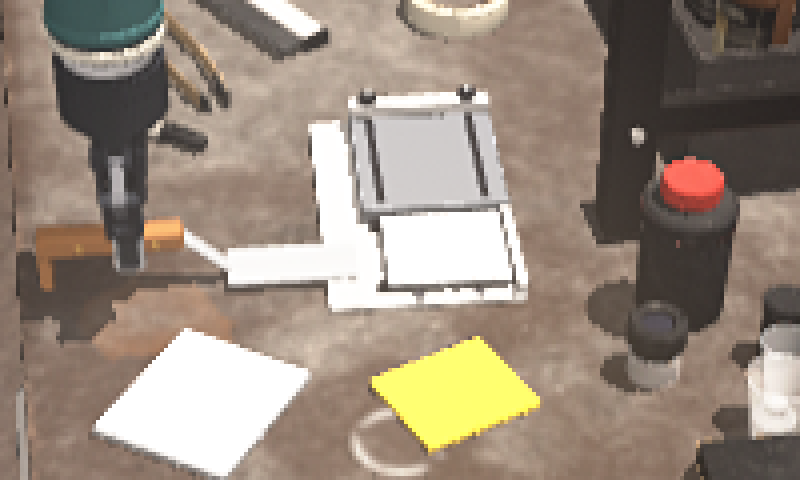

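The side view shows the blade at crop (230–355, 265) over the bare floor, in line with the plate at (445,250). I'll keep feeling downwards.

```bash
for i in 1 ; do python3 -m creep '[[0.0007,0,0,0,0,0,0],[0.0007,0,0,0,0,0,0]]'; python3 -m creep '[[0.0007,0,0,0,0,0,0],[0.0007,0,0,0,0,0,0]]';  done
python3 - <<'E'
from h import *
s=log();print(s['ee_pos'],s['force'],s['ft_torque'])
E
```

```text
time_s: 8.28
ee_pos: [347.8, 93.8, 94.8]
eef_rot: [-1.151, 1.248, 1.145]
force: [-0.6, 0.8, -2.1]
opening: 0.214
time_s: 8.52
ee_pos: [347.9, 93.8, 94.2]
eef_rot: [-1.151, 1.248, 1.145]
force: [0.1, 1.0, 0.0]
opening: 0.216
[347.87473239  93.83760316  94.153569  ] [0.07953706 1.03350384 0.04565419] [ 0.01039134 -0.00085665  0.05408182]
```

```bash
python3 -m creep '[[0.0006,0,0,0,0,0,0],[0.0006,0,0,0,0,0,0]]'; python3 -m creep '[[0.0006,0,0,0,0,0,0],[0.0006,0,0,0,0,0,0]]'
python3 - <<'E'
from h import *
s=log();print(s['ee_pos'],s['force'],s['ft_torque'])
E
```

```text
time_s: 8.78
ee_pos: [347.8, 93.8, 93.6]
eef_rot: [-1.151, 1.248, 1.145]
force: [-1.7, -0.2, 1.2]
opening: 0.217
time_s: 9.02
ee_pos: [347.7, 93.8, 93.0]
eef_rot: [-1.151, 1.248, 1.145]
force: [-2.0, 2.1, 2.8]
opening: 0.217
[347.66418026  93.83615992  92.97760435] [-1.95044899  2.06974     2.80503902] [ 0.01241693 -0.05839125  0.02271398]
```

```bash
python3 -m creep '[[-0.001,0,0,0,0,0,0],[-0.001,-0.006,0,0,0,0,0],[-0.001,-0.012,0,0,0,0,0],[-0.001,-0.02,0,0,0,0,0],[-0.001,-0.028,0,0,0,0,0],[-0.001,-0.036,0,0,0,0,0]]'
python3 -m creep '[[0,-0.008,0,0,0,0,0],[0,-0.016,0,0,0,0,0],[0,-0.024,0,0,0,0,0],[0,-0.032,0,0,0,0,0]]'
python3 - <<'E'
from h import *
s=log();print(s['ee_pos'],s['force'],s['ft_torque'],row([*rk(-125,-46),94],down(YR)))
E
```

```text
time_s: 9.78
ee_pos: [384.4, 90.8, 94.0]
eef_rot: [-1.15, 1.248, 1.145]
force: [-1.3, 0.1, 0.7]
opening: 0.215
time_s: 10.28
ee_pos: [416.0, 88.1, 94.1]
eef_rot: [-1.15, 1.248, 1.145]
force: [-2.5, 0.9, 1.4]
opening: 0.212
[415.9643156   88.1317837   94.12995388] [-2.5159108   0.8829693   1.35082999] [-0.10942589  0.22974537 -0.07420219] [0.0002, -0.0343, 0.0004, 0.02, -0.14, 0.11]
```

```bash
python3 -m creep '[[-0.0002,-0.008,0,0,0,0,0],[-0.0003,-0.016,0,0,0,0,0],[-0.0003,-0.024,0,0,0,0,0],[-0.0003,-0.032,0,0,0,0,0],[-0.0003,-0.035,0,0,0,0,0],[-0.0003,-0.035,0,0,0,0,0]]'
python3 - <<'E'
from h import *
s=log();print(s['ee_pos'],s['force'],s['ft_torque'])
b=(np.array(s['ee_pos']),R.from_rotvec(s['eef_rot']).as_matrix())
# roll plan: lifter origin from tcp: 88.3 below; P starts at y=-7.8
e=np.array(s['ee_pos'][:2])-O; x0,y0=e@EX,e@EY; print('lifter origin rack',x0,y0,s['ee_pos'][2]-88.3)
for th in (0,5,10,15,20,25,30,35,40,45,50,55,60,65,70,75):
    Py=-max(6*np.sin(np.radians(th)),7.8-th*.2); s_=38.2+17*(th/75)
    if th==0: yz=(y0,6.5)
    else: yz=blade(th,s_,Py)
    g,T=pose(lo(x0,yz),YR,th,0,0,0); g=g-T[:,0]*.3
    q,w=ik(g,T); print(th,np.round(yz,1),row(g,T,b),q[3:].round(2))
E
```

```text
time_s: 11.02
ee_pos: [450.8, 85.2, 94.5]
eef_rot: [-1.151, 1.248, 1.145]
force: [0.5, -0.7, -1.8]
opening: 0.217
[450.76143855  85.22939351  94.4922017 ] [ 0.48781102 -0.7092746  -1.80466886] [0.0340115  0.05822847 0.04632953]
lifter origin rack -124.40484239396555 -46.39863568759323 6.192201695396193
0 [-46.4   6.5] [-0.0003, -0.0, -0.0, 0.0, -0.14, 0.14] [ 0.    0.65 -1.45]
5 [-46.2  12.4] [-0.0059, -0.0, 0.0079, -0.0, 4.86, 0.14] [-0.13  0.69 -1.27]
10 [-46.1  16.1] [-0.0086, -0.0, 0.0156, -0.01, 9.86, 0.14] [-0.25  0.75 -1.12]
15 [-45.6  19.9] [-0.0107, -0.0, 0.0236, -0.01, 14.86, 0.14] [-0.34  0.81 -0.99]
20 [-44.8  23.8] [-0.0123, -0.0, 0.0318, -0.02, 19.86, 0.14] [-0.42  0.89 -0.88]
25 [-43.6  27.8] [-0.0134, -0.0, 0.0401, -0.03, 24.86, 0.14] [-0.48  0.96 -0.79]
30 [-43.2  31.8] [-0.0139, -0.0, 0.0473, -0.03, 29.86, 0.14] [-0.53  1.04 -0.72]
35 [-42.7  35.9] [-0.0139, -0.0, 0.0543, -0.04, 34.86, 0.14] [-0.57  1.12 -0.66]
40 [-41.7  40. ] [-0.0133, -0.0, 0.0615, -0.05, 39.86, 0.14] [-0.61  1.2  -0.61]
45 [-40.2  44. ] [-0.0121, -0.0, 0.0686, -0.05, 44.86, 0.14] [-0.64  1.29 -0.57]
50 [-38.4  47.8] [-0.0103, -0.0, 0.0757, -0.06, 49.86, 0.14] [-0.67  1.36 -0.53]
55 [-36.   51.6] [-0.0079, -0.0, 0.0827, -0.07, 54.86, 0.13] [-0.69  1.44 -0.51]
60 [-33.3  55.1] [-0.005, -0.0, 0.0896, -0.07, 59.86, 0.13] [-0.72  1.52 -0.48]
65 [-30.1  58.4] [-0.0015, -0.0, 0.0963, -0.08, 64.86, 0.13] [-0.74  1.6  -0.46]
70 [-26.5  61.5] [0.0026, -0.0, 0.1029, -0.08, 69.86, 0.13] [-0.76  1.67 -0.45]
75 [-22.5  64.2] [0.0072, 0.0, 0.1092, -0.09, 74.86, 0.13] [-0.78  1.75 -0.43]
```

```bash
python3 - <<'E'
from h import *
s=monitor.get_state()
b=(np.array(s['ee_pos']),R.from_rotvec(s['eef_rot']).as_matrix())
e=np.array(s['ee_pos'][:2])-O; x0,y0=e@EX,e@EY
for th in (4,8,12,16,20,24,28,32,36,40,45,50,55,60,65,70,75,80):
    Py=-max(6*np.sin(np.radians(th)),7.8-th*.1); s_=38.4+12*max(0,(th-40)/40)
    yz=blade(th,s_,Py,gap=1.2)
    g,T=pose(lo(x0,yz),YR,th,0,0,0); g=g-T[:,0]*.3
    print(th,np.round(yz,1),row(g,T,b))
E
```

```text
4 [-46.   10.5] [-0.0041, -0.0, 0.0066, -0.0, 3.86, 0.14]
8 [-45.5  13.2] [-0.0062, -0.0, 0.0131, -0.01, 7.86, 0.14]
12 [-44.9  15.9] [-0.0078, -0.0, 0.0198, -0.01, 11.86, 0.14]
16 [-44.1  18.5] [-0.009, -0.0, 0.0266, -0.02, 15.86, 0.14]
20 [-43.1  21.2] [-0.0097, -0.0, 0.0334, -0.02, 19.86, 0.14]
24 [-42.   23.7] [-0.01, -0.0, 0.0403, -0.03, 23.86, 0.14]
28 [-40.6  26.3] [-0.0098, -0.0, 0.0472, -0.03, 27.86, 0.14]
32 [-39.1  28.7] [-0.0092, -0.0, 0.054, -0.04, 31.86, 0.14]
36 [-37.4  31.1] [-0.0082, -0.0, 0.0608, -0.04, 35.86, 0.14]
40 [-35.7  33.3] [-0.0067, -0.0, 0.0675, -0.05, 39.86, 0.14]
45 [-35.1  37.1] [-0.0052, -0.0, 0.0738, -0.05, 44.86, 0.14]
50 [-34.   40.8] [-0.0033, -0.0, 0.08, -0.06, 49.86, 0.14]
55 [-32.6  44.5] [-0.0009, -0.0, 0.0862, -0.07, 54.86, 0.13]
60 [-30.6  48.1] [0.002, -0.0, 0.0923, -0.07, 59.86, 0.13]
65 [-28.2  51.5] [0.0054, 0.0, 0.0982, -0.08, 64.86, 0.13]
70 [-25.3  54.8] [0.0093, 0.0, 0.1041, -0.08, 69.86, 0.13]
75 [-22.   57.8] [0.0136, 0.0, 0.1097, -0.09, 74.86, 0.13]
80 [-18.3  60.5] [0.0184, 0.0, 0.1151, -0.1, 79.86, 0.12]
```

```bash
python3 -m creep '[[-0.0041,0,0.0066,0,4,0,0],[-0.0062,0,0.0131,0,8,0,0],[-0.0078,0,0.0198,0,12,0,0],[-0.009,0,0.0266,0,16,0,0],[-0.0097,0,0.0334,0,20,0,0],[-0.01,0,0.0403,0,24,0,0],[-0.01,0,0.0403,0,24,0,0]]'
python3 - <<'E'
from h import *
s=log();print(s['ee_pos'],s['force'],s['ft_torque'])
b=(np.array(s['ee_pos']),R.from_rotvec(s['eef_rot']).as_matrix())
for th in (24,28,32,36,40,45,50,55,60,65,70,75,80):
    Py=-max(6*np.sin(np.radians(th)),7.8-th*.1); s_=38.4+12*max(0,(th-40)/40)
    g,T=pose(lo(-124.4,blade(th,s_,Py,gap=1.2)),YR,th,0,0,0); g=g-T[:,0]*.3
    print(th,row(g,T,b))
im,d,p=cam('side'); save(im,'s3.png')
im,d,p=cam('top'); save(im,'t3.png')
a=cv2.resize(cv2.imread('pics/s3.png')[120:220,220:360],None,fx=4,fy=4,interpolation=3); 
cv2.imwrite('pics/s3c.png',a)
E
```

```text
time_s: 11.9
ee_pos: [453.6, 126.5, 103.9]
eef_rot: [-1.44, 1.56, 0.931]
force: [-0.6, -0.2, -1.8]
opening: 0.216
[453.6237348  126.52379014 103.87518073] [-0.56712088 -0.1708651  -1.80823512] [0.49556559 0.11272835 0.03226682]
24 [-0.0, -0.0006, -0.0012, 0.1, -0.12, 0.14]
28 [-0.0027, -0.0006, 0.0052, 0.09, 3.88, 0.14]
32 [-0.0049, -0.0006, 0.0117, 0.09, 7.88, 0.15]
36 [-0.0067, -0.0006, 0.0183, 0.08, 11.88, 0.15]
40 [-0.008, -0.0007, 0.025, 0.08, 15.88, 0.15]
45 [-0.0093, -0.0007, 0.0313, 0.07, 20.88, 0.16]
50 [-0.01, -0.0007, 0.0378, 0.06, 25.88, 0.16]
55 [-0.0103, -0.0007, 0.0444, 0.06, 30.88, 0.16]
60 [-0.0102, -0.0007, 0.0512, 0.05, 35.88, 0.17]
65 [-0.0095, -0.0007, 0.058, 0.04, 40.88, 0.17]
70 [-0.0083, -0.0007, 0.0649, 0.03, 45.88, 0.17]
75 [-0.0067, -0.0007, 0.0718, 0.03, 50.88, 0.17]
80 [-0.0045, -0.0007, 0.0787, 0.02, 55.88, 0.18]
```

View pics/s3c.png

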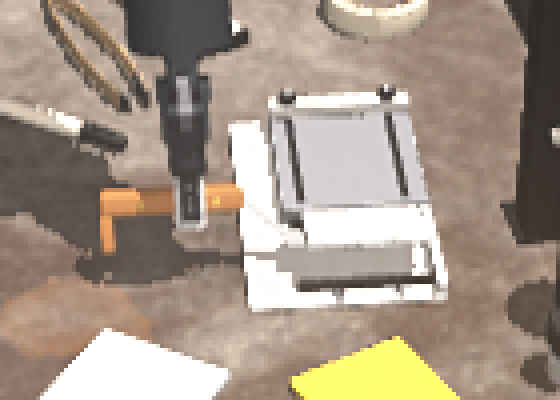

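The plate is tilted on the blade, its left edge at the step (crop row ~207). Forces are small, so I'm continuing the roll.

```bash
python3 -m creep '[[-0.0027,0,0.006,0,4,0,0],[-0.0049,0,0.0125,0,8,0,0],[-0.0067,0,0.019,0,12,0,0],[-0.008,0,0.0255,0,16,0,0],[-0.0093,0,0.0318,0,21,0,0],[-0.01,0,0.0383,0,26,0,0],[-0.0103,0,0.0449,0,31,0,0],[-0.0102,0,0.0517,0,36,0,0],[-0.0102,0,0.0517,0,36,0,0]]'
python3 - <<'E'
from h import *
s=log();print(s['ee_pos'],s['force'],s['ft_torque'])
b=(np.array(s['ee_pos']),R.from_rotvec(s['eef_rot']).as_matrix())
for th in (60,65,70,75,80):
    Py=-max(6*np.sin(np.radians(th)),7.8-th*.1); s_=38.4+12*max(0,(th-40)/40)
    g,T=pose(lo(-124.4,blade(th,s_,Py,gap=1.2)),YR,th,0,0,0); g=g-T[:,0]*.3
    print(th,row(g,T,b))
for dy in (5,10,15,20):
    g,T=pose(lo(-124.4,blade(82,52,-6+dy,gap=0)),YR,82,0,0,0); print('push',dy,row(g,T,b),g.round())
im,d,p=cam('side'); save(im,'s4.png')
im,d,p=cam('top'); save(im,'t4.png')
a=cv2.resize(cv2.imread('pics/s4.png')[120:220,220:360],None,fx=4,fy=4,interpolation=3); b=cv2.resize(cv2.imread('pics/t4.png')[165:240,180:290],None,fx=5,fy=5,interpolation=3); b=cv2.copyMakeBorder(b,0,a.shape[0]-b.shape[0],0,0,0) if b.shape[0]<a.shape[0] else b[:a.shape[0],:230]
cv2.imwrite('pics/s4c.png',np.hstack([a,b])[:,:800])
E
```

```text
time_s: 13.12
ee_pos: [458.1, 176.5, 91.3]
eef_rot: [-1.838, 1.998, 0.491]
force: [0.4, -0.1, -1.4]
opening: 0.214
[458.05704136 176.49932103  91.31240272] [ 0.42712597 -0.14846741 -1.37883723] [ 0.70481081  0.03575812 -0.03153797]
60 [-0.0011, -0.0003, -0.0005, -0.01, -0.08, 0.01]
65 [-0.0046, -0.0003, 0.0055, -0.01, 4.92, 0.01]
70 [-0.0077, -0.0003, 0.0117, -0.01, 9.92, 0.01]
75 [-0.0104, -0.0003, 0.0183, -0.01, 14.92, 0.01]
80 [-0.0126, -0.0003, 0.0251, -0.01, 19.92, 0.01]
push 5 [-0.0189, -0.0003, 0.0298, -0.01, 21.92, 0.01] [461. 208.  75.]
push 10 [-0.0232, -0.0003, 0.0323, -0.01, 21.92, 0.01] [461. 213.  75.]
push 15 [-0.0276, -0.0003, 0.0348, -0.01, 21.92, 0.01] [462. 218.  75.]
push 20 [-0.0319, -0.0003, 0.0373, -0.01, 21.92, 0.01] [462. 223.  75.]
```

View pics/s4c.png

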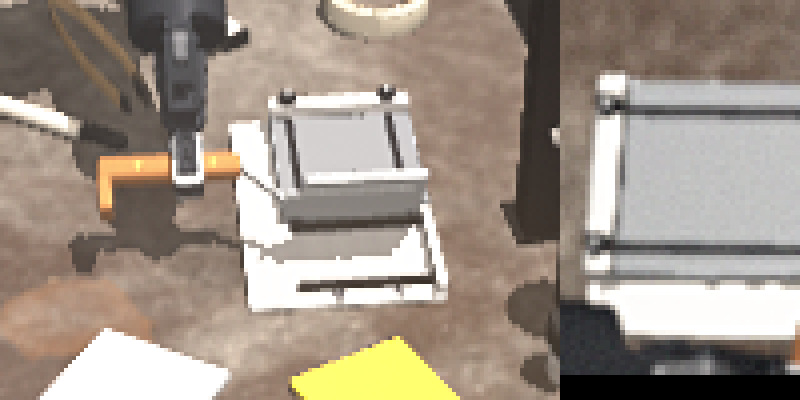

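Side view: the plate stands at about 60° on the blade with its lower edge against the step. I'll roll further and tip it over.

```bash
python3 -m creep '[[-0.0035,0,0.006,0,5,0,0],[-0.0066,0,0.0122,0,10,0,0],[-0.0093,0,0.0188,0,15,0,0],[-0.0115,0,0.0256,0,20,0,0],[-0.0168,0,0.0291,0,22,0,0],[-0.0189,0,0.0303,0,22,0,0],[-0.021,0,0.0315,0,22,0,0],[-0.0232,0,0.0328,0,22,0,0],[-0.0232,0,0.0328,0,22,0,0]]'
python3 - <<'E'
from h import *
s=log();print(s['ee_pos'],s['force'],s['ft_torque'])
b=(np.array(s['ee_pos']),R.from_rotvec(s['eef_rot']).as_matrix())
for dy in (10,15,20):
    g,T=pose(lo(-124.4,blade(82,52,-6+dy,gap=0)),YR,82,0,0,0); print('push',dy,row(g,T,b),g.round())
im,d,p=cam('side'); save(im,'s5.png')
a=cv2.resize(cv2.imread('pics/s5.png')[120:220,220:360],None,fx=4,fy=4,interpolation=3)
cv2.imwrite('pics/s5c.png',a)
im,d,p=cam('top'); save(im,'t5.png')
# plate detection: max height over rack region
v,u=np.mgrid[170:240,185:270]; w=px2w(p,u,v,d[170:240,185:270]); r=(w[...,:2]-O); X=r@EX; Y=r@EY; Z=w[...,2]
for y in range(-90,125,8):
    m=(X>-35)&(X<40)&(abs(Y-y)<4); print(y,m.sum(),np.percentile(Z[m],[10,50,90]).round() if m.any() else '',end='; ')
E
```

```text
time_s: 14.35
ee_pos: [461.4, 213.1, 76.2]
eef_rot: [-2.055, 2.233, 0.139]
force: [-0.1, 0.2, -1.1]
opening: 0.217
[461.43122958 213.13377029  76.17819476] [-0.06326596  0.23278141 -1.05265331] [ 0.70370582 -0.06626312 -0.03125837]
push 10 [0.0007, -0.0, 0.0012, -0.18, -0.08, 0.04] [461. 213.  75.]
push 15 [-0.0043, -0.0, 0.0019, -0.18, -0.08, 0.04] [462. 218.  75.]
push 20 [-0.0092, -0.0, 0.0026, -0.18, -0.08, 0.04] [462. 223.  75.]
-90 72 [ 3.  6. 10.]; -82 76 [ 4. 10. 14.]; -74 63 [ 3.  6. 13.]; -66 72 [3. 6. 9.]; -58 71 [4. 6. 9.]; -50 68 [2. 5. 8.]; -42 67 [3. 6. 9.]; -34 72 [2. 5. 8.]; -26 70 [3. 6. 9.]; -18 83 [ 4.  7. 21.]; -10 117 [19. 24. 84.]; -2 76 [22. 25. 54.]; 6 47 [27. 29. 33.]; 14 73 [28. 30. 33.]; 22 83 [29. 33. 37.]; 30 79 [32. 36. 40.]; 38 74 [35. 39. 42.]; 46 82 [38. 41. 45.]; 54 80 [40. 44. 46.]; 62 27 [42. 44. 47.]; 70 59 [16. 20. 23.]; 78 73 [17. 20. 23.]; 86 72 [17. 20. 23.]; 94 73 [17. 20. 23.]; 102 67 [17. 19. 22.]; 110 79 [16. 19. 22.]; 118 77 [17. 20. 25.];
```

```bash
python3 - <<'E'
from h import *
im,d,p=cam('side'); save(im,'s6.png')
a=cv2.resize(cv2.imread('pics/s6.png')[120:220,220:360],None,fx=4,fy=4,interpolation=3)
cv2.imwrite('pics/s6c.png',a)
im,d,p=cam('top'); save(im,'t6.png')
v,u=np.mgrid[170:240,185:270]; w=px2w(p,u,v,d[170:240,185:270]); r=(w[...,:2]-O); X=r@EX; Y=r@EY; Z=w[...,2]
for y in range(-26,125,8):
    m=(X>-35)&(X<40)&(abs(Y-y)<4); print(y,m.sum(),np.percentile(Z[m],[10,50,90]).round() if m.any() else '',end='; ')
E
```

```text
-26 71 [3. 6. 9.]; -18 80 [ 2.  7. 10.]; -10 128 [ 8. 26. 83.]; -2 69 [24. 26. 54.]; 6 42 [23. 26. 30.]; 14 74 [23. 26. 29.]; 22 72 [23. 26. 29.]; 30 75 [23. 26. 29.]; 38 69 [23. 25. 29.]; 46 69 [22. 26. 29.]; 54 75 [22. 25. 29.]; 62 66 [22. 25. 29.]; 70 60 [17. 19. 22.]; 78 72 [17. 19. 22.]; 86 73 [17. 19. 22.]; 94 73 [16. 19. 23.]; 102 70 [16. 20. 23.]; 110 72 [17. 19. 22.]; 118 80 [17. 20. 26.];
```

View pics/s6c.png

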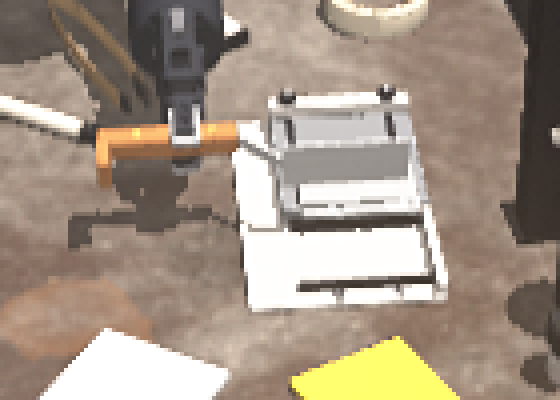

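The plate now lies flat on the upper bed with its bare side up (top at z≈26, rack y ≈ -13 to 67). Next I'll back off, roll level and set up for the push.

```bash
python3 - <<'E'
from h import *
s=log();print(s['ee_pos'],s['force'])
b=(np.array(s['ee_pos']),R.from_rotvec(s['eef_rot']).as_matrix())
for th,y,z in((82,-25,85),(60,-45,95),(40,-50,95),(20,-50,90),(0,-50,80),(0,-50,40),(0,-50,21.5)):
    g,T=pose(lo(-120,(y,z)),YR,th,0,0,0); g=g-T[:,0]*.3; q,w=ik(g,T)
    print(th,row(g,T,b),g.round(1),q.round(2))
E
```

```text
[461.23321752 212.90182229  75.79501954] [ 0.60049526  0.29123514 -0.48922928]
82 [0.0161, -0.0047, -0.0239, -0.13, -0.13, 0.03] [464.2 193.3  97.3] [ 0.69  1.07  1.47 -0.83  1.85 -0.44]
60 [0.0411, -0.0047, -0.0696, -0.13, -22.13, 0.06] [461.6 162.5 139.2] [ 0.61  0.8   1.63 -0.73  1.55 -0.53]
40 [0.0623, -0.0048, -0.0963, -0.12, -42.13, 0.08] [459.6 137.8 162.6] [ 0.49  0.59  1.75 -0.6   1.29 -0.68]
20 [0.0872, -0.0048, -0.1102, -0.1, -62.13, 0.1] [457.4 111.4 173. ] [ 0.3   0.43  1.86 -0.38  1.03 -0.97]
0 [0.1178, -0.0048, -0.1097, -0.09, -82.13, 0.12] [454.9  81.3 168.3] [ 0.03  0.35  1.95  0.    0.84 -1.46]
0 [0.1233, -0.0047, -0.07, -0.09, -82.13, 0.12] [454.9  81.3 128.3] [ 0.03  0.42  1.99  0.    0.74 -1.46]
0 [0.1258, -0.0047, -0.0517, -0.09, -82.13, 0.12] [454.9  81.3 109.8] [ 0.03  0.45  2.    0.    0.69 -1.46]
```

```bash
python3 -m creep '[[0.016,-0.0047,-0.024,0,0,0,0],[0.03,-0.0047,-0.05,0,-10.5,0,0],[0.041,-0.0047,-0.07,0,-21,0,0],[0.052,-0.0047,-0.083,0,-31.5,0,0],[0.062,-0.0048,-0.096,0,-42.1,0,0],[0.074,-0.0048,-0.103,0,-52.1,0,0],[0.087,-0.0048,-0.11,0,-62.1,0,0],[0.102,-0.0048,-0.11,0,-72.1,0,0],[0.118,-0.0048,-0.11,0,-82.1,0.1,0],[0.118,-0.0048,-0.11,0,-82.1,0.1,0]]'
python3 - <<'E'
from h import *
s=log();print(s['force'],s['ft_torque'])
for z in(30,21.5):
    print(row([*rk(-120,-50),z+88.6],down(YR)))
E
```

```text
time_s: 15.8
ee_pos: [453.9, 78.0, 168.8]
eef_rot: [-1.142, 1.251, 1.141]
force: [-0.5, -0.6, -2.4]
opening: 0.217
[-0.46600748 -0.64278804 -2.36528305] [-0.03819465  0.08991013 -0.02641205]
[0.0502, -0.0006, 0.0034, -0.45, -0.03, 0.0]
[0.0587, -0.0006, 0.0034, -0.45, -0.03, 0.0]
```

```bash
python3 -m creep '[[0.03,0,0.003,-0.4,0,0,0],[0.05,0,0.003,-0.4,0,0,0],[0.0585,0,0.003,-0.4,0,0,0],[0.0585,0,0.003,-0.4,0,0,0],[0.0585,0,0.003,-0.4,0,0,0]]'
python3 - <<'E'
from h import *
s=log();print(s['ee_pos'],s['force'],s['eef_rot'],row([*rk(-120,-44),s['ee_pos'][2]],down(YR)))
im,d,p=cam('top'); save(im,'t7.png'); im,d,p=cam('side'); save(im,'s7.png')
a=cv2.imread('pics/s7.png')[125:215,230:350]; b=cv2.imread('pics/t7.png')[170:245,180:280]
b=cv2.resize(b,(480,360),interpolation=3)
b=cv2.resize(cv2.imread('pics/t7.png')[165:240,180:275],(456,360),interpolation=3); a=cv2.resize(a,(320,240),interpolation=3); a=cv2.copyMakeBorder(a,0,120,0,0,0)
cv2.imwrite('pics/c7.png',np.hstack([a,b]))
E
```

```text
time_s: 16.42
ee_pos: [455.5, 84.5, 110.5]
eef_rot: [-1.154, 1.244, 1.151]
force: [1.1, 0.5, -1.8]
opening: 0.213
[455.50898345  84.49123051 110.50432663] [ 1.12707021  0.4942342  -1.83290677] [-1.15436906  1.24391611  1.15085534] [-0.0, 0.0004, 0.0027, 0.4, -0.06, 0.1]
```

View pics/c7.png

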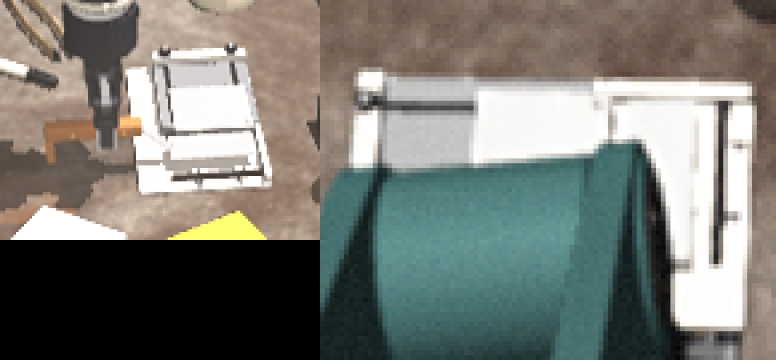

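Side and top views: the blade is on the right, parallel to the plate, which lies flat next to the grey strip and the fence. Starting the push.

```bash
python3 -m creep '[[0,0,0.005,0.4,0,0,0],[0,0,0.009,0.4,0,0,0],[0,0,0.012,0.4,0,0,0],[0,0,0.015,0.4,0,0,0],[0,0,0.018,0.4,0,0,0],[0,0,0.021,0.4,0,0,0],[0,0,0.025,0.4,0,0,0],[0,0,0.029,0.4,0,0,0],[0,0,0.033,0.4,0,0,0],[0,0,0.037,0.4,0,0,0]]'
python3 -m creep '[[0,0,0.004,0,0,0,0],[0,0,0.008,0,0,0,0],[0,0,0.011,0,0,0,0],[0,0,0.013,0,0,0,0],[0,0,0.013,0,0,0,0]]'
python3 - <<'E'
from h import *
s=log();e=np.array(s['ee_pos'][:2])-O;print(s['ee_pos'],s['force'],s['ft_torque'],'blade edge y',e@EY+20,e@EX)
b=(np.array(s['ee_pos']),R.from_rotvec(s['eef_rot']).as_matrix()); print(row([*rk(-120,e@EY),s['ee_pos'][2]],down(YR)))
im,d,p=cam('side'); save(im,'s8.png'); 
for c in ('side',):
  v,u=np.mgrid[120:230,230:380]; w=px2w(p,u,v,d[120:230,230:380]); r=(w[...,:2]-O); X=r@EX; Y=r@EY; Z=w[...,2]
  for x in(-20,20):
   for y in range(-10,130,6):
    m=(abs(X-x)<15)&(abs(Y-y)<3); print(y,np.percentile(Z[m],[50]).round(1) if m.any() else '',end='; ')
   print()
E
```

```text
time_s: 17.77
ee_pos: [458.0, 121.2, 110.0]
eef_rot: [-1.148, 1.248, 1.146]
force: [0.0, -1.6, -1.0]
opening: 0.215
time_s: 18.4
ee_pos: [459.1, 134.1, 110.0]
eef_rot: [-1.148, 1.247, 1.146]
force: [0.0, 0.0, -0.9]
opening: 0.216
[459.1494927  134.08308014 110.00145697] [ 0.03066825  0.02172006 -0.89152815] [-0.06831773 -0.04028379 -0.09281915] blade edge y 22.984114718708845 -120.11693936539606
[0.0, -0.0001, 0.0, -0.03, -0.03, 0.07]
-10 [12.8]; -4 [22.]; 2 [25.5]; 8 [26.]; 14 [25.9]; 20 [26.1]; 26 [27.8]; 32 [27.8]; 38 [27.7]; 44 [27.9]; 50 [27.4]; 56 [28.8]; 62 [28.]; 68 [29.4]; 74 [29.5]; 80 [27.1]; 86 [29.4]; 92 [29.]; 98 [28.9]; 104 [25.4]; 110 [25.5]; 116 [23.8]; 122 [28.2]; 128 [30.1]; 
-10 [11.6]; -4 [24.9]; 2 [26.]; 8 [26.6]; 14 [26.3]; 20 [26.9]; 26 [26.2]; 32 [27.7]; 38 [28.7]; 44 [28.6]; 50 [28.1]; 56 [28.4]; 62 [27.9]; 68 [28.5]; 74 [27.9]; 80 [27.9]; 86 [29.]; 92 [28.6]; 98 [29.2]; 104 [25.7]; 110 [24.9]; 116 [24.]; 122 [26.]; 128 [27.7];
```

```bash
python3 -m creep '[[0,0,0.002,0,0,0,0],[0,0,0.004,0,0,0,0],[0,0,0.006,0,0,0,0],[0,0,0.008,0,0,0,0],[0,0,0.010,0,0,0,0]]'
for i in 1; do python3 -m creep '[[0,0,0.001,0,0,0,0],[0,0,0.002,0,0,0,0]]'; python3 -m creep '[[0,0,0.001,0,0,0,0],[0,0,0.001,0,0,0,0]]'; python3 -m creep '[[0,0,0.001,0,0,0,0],[0,0,0.001,0,0,0,0]]'; done
```

```text
time_s: 19.08
ee_pos: [460.0, 144.0, 110.0]
eef_rot: [-1.148, 1.248, 1.146]
force: [-0.0, -2.4, -2.1]
opening: 0.218
time_s: 19.32
ee_pos: [460.1, 145.9, 110.0]
eef_rot: [-1.148, 1.248, 1.146]
force: [-0.1, -0.6, -1.0]
opening: 0.212
time_s: 19.58
ee_pos: [460.2, 146.9, 110.0]
eef_rot: [-1.148, 1.247, 1.146]
force: [0.4, -0.5, -1.2]
opening: 0.216
time_s: 19.82
ee_pos: [460.3, 147.9, 110.0]
eef_rot: [-1.148, 1.247, 1.146]
force: [-0.0, -0.1, -1.5]
opening: 0.214
```

```bash
for i in 1; do python3 -m creep '[[0,0,0.001,0,0,0,0],[0,0,0.001,0,0,0,0]]'|grep -E 'force|pos';  python3 -m creep '[[0,0,0.001,0,0,0,0],[0,0,0.001,0,0,0,0]]'|grep -E 'force|pos'; python3 -m creep '[[0,0,0.001,0,0,0,0],[0,0,0.001,0,0,0,0]]'|grep -E 'force|pos'; done
```

```text
ee_pos: [460.4, 148.9, 110.0]
force: [0.1, -0.5, -1.1]
ee_pos: [460.5, 149.9, 110.0]
force: [-0.6, -0.2, -0.9]
ee_pos: [460.5, 150.9, 110.0]
force: [-0.9, -1.3, -0.6]
```

```bash
python3 -m creep '[[0,0,0.001,0,0,0,0],[0,0,0.001,0,0,0,0]]'|grep -E 'force|pos'
python3 - <<'E'
from h import *
s=log();e=np.array(s['ee_pos'][:2])-O;print(s['force'],s['ft_torque'],'blade edge y',e@EY+20)
E
```

```text
ee_pos: [460.6, 151.9, 110.0]
force: [0.1, -1.0, -1.6]
[ 0.06345191 -1.01205038 -1.56195348] [-0.13061574  0.05361512 -0.06632288] blade edge y 40.87777310214208
```

```bash
for i in 1; do python3 -m creep '[[0,0,0.0007,0,0,0,0],[0,0,0.0007,0,0,0,0]]'|grep -E 'force|pos';  python3 -m creep '[[0,0,0.0007,0,0,0,0],[0,0,0.0007,0,0,0,0]]'|grep -E 'force|pos'; done
```

```text
ee_pos: [460.7, 152.6, 110.0]
force: [0.6, -0.2, -0.8]
ee_pos: [460.7, 153.0, 110.0]
force: [-1.1, -3.2, -1.9]
```

```bash
python3 -m creep '[[0,0,0.0006,0,0,0,0],[0,0,0.0006,0,0,0,0]]'|grep -E 'force|pos'
python3 - <<'E'
from h import *
s=log();e=np.array(s['ee_pos'][:2])-O;print(s['force'],s['ft_torque'],'blade edge y',e@EY+20)
E
```

```text
ee_pos: [460.6, 153.5, 109.9]
force: [-0.2, -4.8, -0.4]
[-0.17815933 -4.76239187 -0.41007838] [-0.9292184   0.02675425 -0.46200484] blade edge y 42.418071700752776
```

Fence contact: the motion stalls and Fy is about -5 N. Backing off, then moving to the put-down spot.

```bash
python3 -m creep '[[0,0,-0.01,0,0,0,0],[0,0,-0.04,0,0,0,0],[-0.04,0,-0.08,0,0,0,0],[-0.06,0,-0.13,0,0,0,0],[-0.06,0,-0.13,0,0,0,0]]'
python3 - <<'E'
from h import *
s=log();print(s['force'],row([469,-191,130],down(-.136)))
E
```

```text
time_s: 22.2
ee_pos: [450.8, 21.6, 171.6]
eef_rot: [-1.147, 1.247, 1.14]
force: [0.2, 0.8, -1.5]
opening: 0.218
[ 0.17342862  0.84214954 -1.53081007] [0.042, -0.0366, -0.2102, 2.74, -0.05, 0.3]
```

```bash
python3 -m creep '[[0,-0.036,-0.06,2.7,0,0,0],[0,-0.036,-0.12,2.7,0,0,0],[0,-0.036,-0.18,2.7,0,0,0],[0.04,-0.036,-0.21,2.7,0,0,0],[0.042,-0.036,-0.21,2.7,0,0,0],[0.042,-0.036,-0.21,2.7,0,0,0]]'
python3 - <<'E'
from h import *
s=log();print(s['ee_pos'],s['force'])
im,d,p=cam('top'); save(im,'t9.png'); b=cv2.resize(im[170:250,175:285],(770,560),interpolation=3); save(b,'c9.png')
for c in('top','side'):
  if c=='side': im,d,p=cam('side'); save(im,'s9.png')
  g=im.astype(float).min(2)
  vs,us=np.nonzero(d>0); w=px2w(p,us,vs,d[vs,us]); r=w[:,:2]-O; X=r@EX;Y=r@EY
  # image profile along rack y at z=26, several x
  for x in(-38,-20,0,20,38):
    ys=np.arange(26,136,2.); pts=np.array([[*rk(x,y),26] for y in ys]); uv=w2px(p,pts).astype(np.float32)
    val=cv2.remap(g.astype(np.float32),uv[:,0].reshape(1,-1),uv[:,1].reshape(1,-1),cv2.INTER_LINEAR)[0]; print(c,x,val.round().astype(int).tolist())
E
```

```text
time_s: 22.95
ee_pos: [467.6, -186.7, 127.7]
eef_rot: [-1.111, 1.268, 1.113]
force: [0.2, 0.1, -1.3]
opening: 0.214
[ 467.58963748 -186.73857783  127.67400117] [ 0.23818053  0.10050199 -1.28655946]
top -38 [163, 162, 161, 147, 147, 141, 125, 138, 185, 247, 250, 248, 246, 247, 245, 245, 245, 245, 245, 246, 245, 246, 246, 247, 246, 244, 242, 243, 243, 242, 242, 243, 243, 242, 241, 242, 243, 243, 244, 245, 245, 233, 220, 203, 183, 157, 131, 110, 79, 61, 53, 49, 46, 44, 43]
top -20 [192, 191, 192, 192, 192, 190, 185, 179, 174, 219, 241, 245, 243, 244, 244, 243, 242, 241, 241, 243, 243, 243, 244, 243, 243, 242, 243, 243, 242, 242, 241, 241, 242, 241, 241, 241, 241, 241, 241, 241, 242, 241, 240, 239, 240, 241, 237, 213, 192, 225, 243, 251, 251, 251, 248]
top 0 [192, 194, 194, 191, 194, 190, 182, 188, 221, 249, 247, 246, 245, 245, 244, 244, 244, 243, 244, 245, 245, 245, 245, 245, 246, 245, 244, 242, 242, 241, 242, 243, 243, 243, 243, 242, 242, 242, 241, 242, 243, 243, 242, 240, 240, 243, 244, 239, 217, 215, 249, 252, 252, 252, 253]
top 20 [192, 192, 192, 194, 194, 192, 181, 172, 172, 225, 2
[... 1089 characters left out ...]
52, 252, 251, 251, 245, 233, 221, 209, 193, 182, 171, 159, 148, 137, 120, 109, 97, 86, 75, 71, 72, 74, 75, 76, 78, 79, 80, 80, 80, 80]
side 20 [221, 222, 215, 201, 187, 178, 170, 173, 204, 233, 249, 252, 255, 255, 254, 254, 254, 253, 253, 254, 254, 254, 254, 254, 254, 254, 254, 254, 254, 254, 254, 253, 253, 254, 254, 254, 253, 253, 253, 254, 254, 254, 254, 254, 254, 255, 254, 251, 248, 239, 221, 202, 201, 222, 243]
side 38 [113, 112, 100, 88, 96, 108, 121, 173, 222, 250, 252, 254, 254, 254, 254, 254, 254, 254, 254, 254, 254, 254, 254, 254, 254, 254, 254, 254, 254, 254, 253, 253, 253, 253, 253, 254, 254, 254, 254, 254, 254, 254, 254, 254, 255, 255, 253, 252, 246, 221, 194, 171, 160, 152, 139]
```

View pics/c9.png

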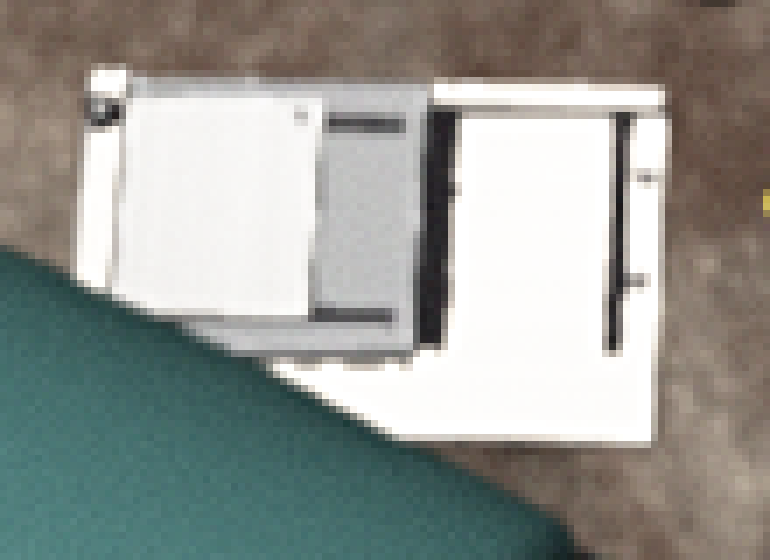

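The top view shows the plate at (215,205), its left long edge along the fence line (column ~115) and parallel to it, so it's home and square. Now I'll put the lifter down.

```bash
python3 -m creep '[[0.02,0,0,0,0,0,0],[0.032,0,0,0,0,0,0],[0.0365,0,0,0,0,0,0],[0.0365,0,0,0,0,0,0],[0.0365,0,0,0,0,0,0]]'; python3 -m creep '[[0.001,0,0,0,0,0,0],[0.0018,0,0,0,0,0,0],[0.0018,0,0,0,0,0,0]]'
```

```text
time_s: 23.68
ee_pos: [468.4, -188.1, 92.2]
eef_rot: [-1.114, 1.268, 1.11]
force: [0.6, -0.1, -1.8]
opening: 0.219
time_s: 24.05
ee_pos: [468.0, -188.1, 90.0]
eef_rot: [-1.113, 1.268, 1.111]
force: [0.3, 0.3, -1.3]
opening: 0.215
```

```bash
python3 -m creep '[[0.0009,0,0,0,0,0,0],[0.0015,0,0,0,0,0,0],[0.0015,0,0,0,0,0,0]]'; python3 -m creep '[[0.0004,0,0,0,0,0,0],[0.0007,0,0,0,0,0,0],[0.0007,0,0,0,0,0,0]]'
```

```text
time_s: 24.42
ee_pos: [468.1, -188.0, 88.5]
eef_rot: [-1.113, 1.268, 1.111]
force: [-0.2, -0.4, -0.0]
opening: 0.214
time_s: 24.8
ee_pos: [468.0, -188.0, 88.3]
eef_rot: [-1.113, 1.268, 1.111]
force: [-2.4, 0.8, 7.3]
opening: 0.217
```

Standing. I'll open slowly in place, then lift away.

```bash
python3 -m creep '[[0,0,0,0,0,0,30],[0,0,0,0,0,0,60],[0,0,0,0,0,0,100],[0,0,0,0,0,0,100],[0,0,0,0,0,0,100],[-0.03,0,0,0,0,0,100],[-0.09,0,0,0,0,0,100],[-0.15,0,0,0,0,0,100],[-0.2,0,0,0,0,0,100],[-0.2,0,0,0,0,0,100]]'
python3 -m creep '[[0,0.04,-0.05,0,0,0,100],[0,0.04,-0.1,0,0,0,100],[0,0.04,-0.15,0,0,0,100],[0,0.04,-0.15,0,0,0,100],[0,0.04,-0.15,0,0,0,100]]'
python3 - <<'E'
from h import *
s=log();print(s['force'])
im,d,p=cam('side'); save(im,'s10.png'); a=im[120:340,190:450]; im,d,p=cam('top'); save(im,'t10.png')
b=im[165:265,170:370]
save(np.vstack([cv2.resize(a,(390,330),interpolation=3),np.zeros((4,390,3),np.uint8),cv2.resize(b,(390,195),interpolation=3)]),'c10.png')
v,u=np.mgrid[170:240,185:270]; w=px2w(p,u,v,d[170:240,185:270]); r=(w[...,:2]-O); X=r@EX; Y=r@EY; Z=w[...,2]
for y in range(30,130,6):
    m=(X>-35)&(X<40)&(abs(Y-y)<3); print(y,np.percentile(Z[m],50).round(1),end='; ')
E
```

```text
time_s: 26.05
ee_pos: [470.0, -189.0, 292.0]
eef_rot: [-1.12, 1.265, 1.103]
force: [-0.2, -0.1, -1.1]
opening: 0.998
time_s: 26.68
ee_pos: [407.9, -330.5, 286.4]
eef_rot: [-1.11, 1.268, 1.113]
force: [0.1, 0.5, -0.2]
opening: 1.006
[ 0.05909208  0.50104136 -0.1638288 ]
30 19.2; 36 19.3; 42 22.5; 48 26.0; 54 25.5; 60 25.6; 66 25.6; 72 25.4; 78 25.2; 84 25.3; 90 25.6; 96 26.1; 102 25.2; 108 25.4; 114 25.4; 120 26.6; 126 33.0;
```

View pics/c10.png

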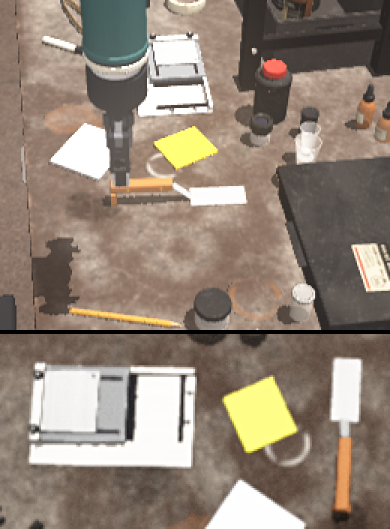

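```bash
python3 -c "
from plant import sign_off; print(sign_off())"
```

```text
the job is handed in; nothing more can be done
None
```

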